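# Set the plate warmer to heat step five and start it

## Task

The copper plate lies on the plate warmer, ready to be warmed for inking. With a fingertip against the side of the selector lever push it round clockwise, counting the clicks, to heat step 5 (the fifth black dot after the red off mark) without running past it; push gently, do not pinch the lever. Then press the green start button fully in and let it spring back; do not press the red stop button, and leave the things lying about where they are.

Things in the scene. Friction and masses are not known exactly. Their poses are not given: they have to be found in the camera images.
- warmer: Plate warmer: grey case 437 x 420 mm, fixed to the table. Origin on the table under the selector's axis; x points from the control panel to the heated slab, z up. In its frame the level steel panel spans x -75 to 90, y -240 to 180 mm, 65 mm above the table; the aluminium slab behind it x 95 to 357 mm, y -230 to 170 mm, 78 mm above the table.
- selector (a joint): Selector angle, rad: 0 off (red bar), growing clockwise from above; heat step n (1 to 8, black dots growing in size) rests at n x 0.524, step 5 at 2.618. A spring detent clicks every 30 degrees: pushed over the crest half-way between two rests it snaps on to the next by itself, short of it it springs back. It takes about 0.13 N m, 4 N at 34 mm from the axis.
- selector_axis (a point): Point on the selector's upright turning axis at the top of the lever, 95 mm above the table, 30 mm above the panel. A hub of radius 16 mm, 16 mm high, surrounds the axis. The scale is a flat white disc of radius 66 mm around it, flush with the panel; apart from the lever nothing stands on it.
- selector_tip (a point): Pointing end of the selector lever, at its top, 46 mm from the axis. The lever is a black bar 12 mm wide with upright sides from 4 to 30 mm above the panel and a white line on top; it runs from 18 mm behind the axis to this tip. In the warmer's frame it points 120 degrees minus the selector angle (counter-clockwise from +x).
- scale_step5 (a point): The printed dot of heat step 5 on the white scale, flat on the panel, 56 mm from the axis: the lever points at it when the selector stands at step 5.
- start_top (a point): Middle of the upper face of the green start button when out, 87 mm above the table (22 mm above the panel), radius 13 mm. It stands in a steel collar of radius 21 mm, 12 mm high; in the warmer's frame it is at x 0, y -125 mm. It moves straight down.
- start (a joint): How far the green start button is pressed in, m: 0 out, 0.006 fully in. It is a spring button: about 1.5 N to start it, 5 N fully in; it comes back out when let go.
- stop_top (a point): Middle of the upper face of the red stop button, the same kind and height as the green one, 70 mm beside it, farther from the selector.
- stop (a joint): How far the red stop button is pressed in, m: 0 out, 0.006 fully in.
- copper_plate: Loose copper etching plate 150 x 200 x 3 mm lying flat on the slab; origin at the centre of its underside.
- dabber_mid (a point): Middle of the loose ink dabber standing on the slab: dark round foot of radius 36 mm with an upright black handle, 97 mm high in all; this point is 45 mm above its underside.
- ink_tin_mid (a point): Middle of the loose small blue ink tin with metal lid, radius 28.5 mm, 38 mm high, standing on the control panel on the side away from the buttons.
- ink_knife_mid (a point): Middle of the loose ink knife lying on the table before the warmer: 235 mm long, 30 mm wide, 18 mm high; its black handle is at -x of its frame, the blade at +x.
- squeegee_mid (a point): Middle of the loose black rubber ink squeegee 45 x 70 x 9 mm lying on the table before the warmer.
- ink_can_mid (a point): Middle of the loose round ink can, dark steel with red rim, radius 47.5 mm, 74 mm high, standing at one side of the table.
- brayer_mid (a point): Middle of the loose brayer (hand roller) lying at one side of the table: about 180 x 126 mm, 40 mm high.

How it is judged:
On the way, in this order (a step that is already met when the one before it is completed fails the run):
1. the selector rests at heat step 5 (value of joint selector between 2.498 and 2.738 rad), for 0.3 s.
2. the green start button is pressed fully in (all of step 1 and value of joint start above 0.005 m).
At the end, for the whole second after the job is handed in: The selector rests at step 5 (within 0.12 rad of 2.618), the start button has been pressed at least 5 of its 6 mm with the selector there and is out again, the stop button is out, and every loose thing is within 10 mm of where it was (all of step 1 and velocity of joint selector between -0.05 and 0.05 rad/s and value of joint each of start, stop below 0.001 m and distance of each of copper_plate, dabber_mid, ink_tin_mid, ink_knife_mid, squeegee_mid, ink_can_mid, brayer_mid from where it was at the start of the episode below 0.01 m); the robot touches nothing.
It fails at once if the selector is run past step 5, over the crest towards step 6 (value of joint selector above 2.88 rad).
It fails at once if the selector is forced or pinched (over 25 N) (contact force between selector and the fingers above 25 N).
It fails at once if the start button is pressed while the selector is not at step 5 (value of joint start above 0.002 m and not (value of joint selector between 2.498 and 2.738 rad)).
It fails at once if the red stop button is pressed (value of joint stop above 0.001 m).
It fails at once if one of the loose things is moved or lifted (by more than 10 mm) (distance of any of copper_plate, dabber_mid, ink_tin_mid, ink_knife_mid, squeegee_mid, ink_can_mid, brayer_mid from where it was at the start of the episode above 0.01 m).
It also fails if it takes over 61 s, if anything falls off the work surface, if the arm or the gripper's body presses on something with over 40 N, if the wrist force passes 120 N, or if a joint passes its speed limit or range.

## Robot

A 7-joint arm with a two-finger parallel gripper is mounted at the origin on the work surface. World frame = base frame: x ahead of the robot, y to its left, z up, the work surface at z = 0. Lengths are in m, angles in rad, forces in N, time in s.
With the tool pointing down it reaches from about 0.425 to 0.925 m from the base axis. Payload 6.8 kg.
Tool frame: the origin (TCP) lies on the front face of the gripper's body, between the roots of the fingers; the fingertips stand 73 mm ahead of it and the grasp point (between the pads) lies 54 mm ahead of it (env.nose_length is the distance from the TCP to the fingertips, in m); z points along the fingers, y is the direction in which the jaws open and shut (so a half turn about z gives the same grasp; the last joint's range is limited). The gripper opens to 85 mm and grips with 20 to 120 N. Pads are 22 mm wide; open, the fingers measure 114 mm over their backs; the gripper's body (76 mm by 85 mm) begins 54 mm behind the grasp point. The pads swing forward as they close: fully open they stand 13 mm farther back than shut.
Start: joints at [1.01, 0.477, 0.022, 1.555, -0.011, 1.109, -0.083], TCP at [0.295, -0.607, 0.304] pointing down, gripper open.
Joint ranges: [-2.96, 2.96], [-0.34, 2.1], [-1.41, 1.46], [0.24, 2.44], [-1.37, 4.51], [0.17, 1.92], [-2.96, 2.96]. Speed limits (rad/s): [2.39, 2.39, 3.14, 3.14, 3.14, 3.14, 3.14].

## Interface

Orientations are given as a unit quaternion [w, x, y, z].
In Python, from cell import env, kin, camera, calibration, job gives the robot as it stands. The module is installed in compiled form; this text tells all that it offers. Calls block until the motion is done:
- env.reach(position, orientation): joint-space move of the TCP to a pose.
- env.movel(position, velocity=0.15, rot=None, stop_force=None): straight line of the TCP; rot=None keeps the orientation; velocity is the mean speed in m/s. With stop_force (N) it stops when the force on the tool has changed by that much, and returns True; else False.
- env.goto_joints(angles): joint-space move.
- env.grip(opening, f_grip=None): finger opening in m; f_grip is the grip in N (None keeps the last); returns when the fingers have stopped.
- env.dwell(seconds).
- kin.inverse_kinematics(position, orientation): joint angles nearest the present ones, or None.
- env.get_state(): the state.
- camera(name): name is "scene" or "top" or "wrist"; returns (picture, depth): 480x640x3 uint8, blue, green, red; 480x640 float32, m along the optical axis (not along the pixel's ray), 0 where there is no reading.
- calibration(name): a dict with "fx", "fy", "cx", "cy" (pixels), "rvec" (rotation vector, rad) and "tvec" (3), from world to camera coordinates, as OpenCV has them. Camera axes: x right, y down, z forward; pixel columns grow to the right and rows downward; lengths in m; the calibration is good to about 2 mm. A picture is of the moment at which its call begins: read the wrist's pose just before it. calibration takes no time and is no camera call; for the wrist camera it gives the pose at the moment of the call.
A pose or a line that the arm cannot do raises env.PlanningError and nothing moves.
- job.job_done(): hands the job in, once; it reports no verdict.
The state is a dict: "time": time; "qpos": joint angles; "joint_velocities": joint speeds; "joint_torque": joint torques, N m; "tcp_pos": TCP position; "orientation": TCP orientation; "force": force on the tool from outside, world axes, zero at the start; "torque": the same for the moment, N m; "opening": finger opening in m.
Only numpy, scipy, OpenCV 4.12 (cv2) and the standard library are available. Lean on these libraries where they do the work, as an engineer would, in place of code of your own. Each camera call takes 0.05 s, during which the arm holds its last target. There are 200 camera calls.

## Working session

There is one attempt and no reset: what is moved stays moved. The work goes in short steps, each a Python script; the robot and the scene stay as the last script left them, time stands still between calls to the robot, and variables do not carry over. Pictures are saved under pics/ and viewed, about 8 in all and at most 12, crops included, and the job is handed in when it is done.

```bash
mkdir -p pics; ls; python3 - <<'E'
from cell import env,kin,camera,calibration,job
import cv2,numpy as np
for n in("top","scene"):
    p,d=camera(n); cv2.imwrite(f"pics/{n}0.png",p); np.save(f"pics/{n}0.npy",d); print(n,calibration(n))
s=env.get_state(); print(s)
E
```

```text
pics
top {'fx': 511.08450509281636, 'fy': 511.08450509281636, 'cx': 315.7513380095874, 'cy': 237.6720550345072, 'rvec': array([ 2.1545986 , -2.15613624,  0.13986451]), 'tvec': array([0.01302342, 0.57970973, 1.61565886])}
scene {'fx': 433.36118882694205, 'fy': 433.36118882694205, 'cx': 322.91105838843805, 'cy': 241.44460930106354, 'rvec': array([ 1.89974744,  1.89437674, -0.55242173]), 'tvec': array([ 0.00326612, -0.41387187,  1.52387882])}
{'time': 0.1, 'qpos': array([ 1.00988202,  0.47769115,  0.02235247,  1.55634234, -0.01153579,
        1.1092919 , -0.08311559]), 'joint_velocities': array([-2.07954315e-05, -2.74019012e-03, -3.00442078e-04, -1.86674602e-03,
        2.15787043e-04,  6.56508943e-04,  1.73018689e-03]), 'joint_torque': array([ 3.31398296e-03, -5.97764146e+01,  1.61312733e+00, -2.81953686e+01,
        1.28225141e-02,  5.02938768e-03, -4.90618515e-05]), 'tcp_pos': array([ 0.29513218, -0.60660436,  0.30304497]), 'orientation': array([-7.70964825e-04,  9.74481145e-01,  2.24467936e-01, -2.22801612e-04]), 'force': array([ 0.29774237, -0.05310216,  0.23002782]), 'torque': array([-0.000494  ,  0.00658779, -0.00851096]), 'opening': 0.08528287748482648}
```

View pics/top0.png

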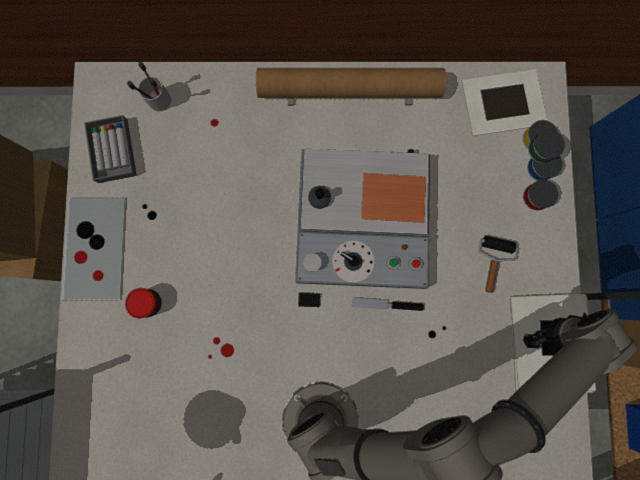

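View pics/scene0.png

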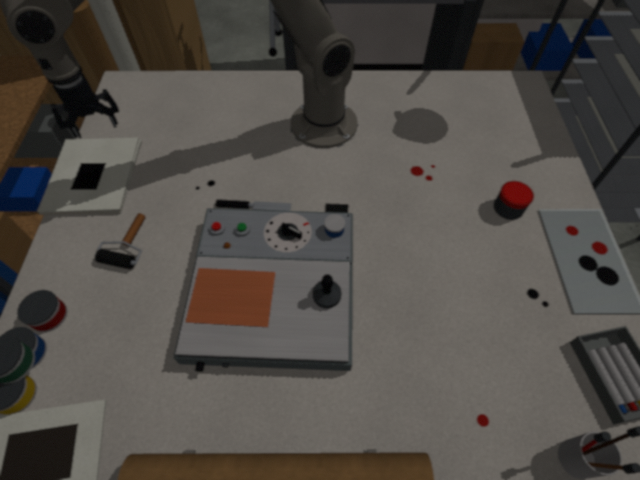

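The top view shows the white scale around (354,261), the red off mark at (338,270), the lever pointing up-left, green at (394,263) and red at (416,264). The tin is at (313,261), and the knife and squeegee lie in front of the warmer. Next I'll take rough positions and a close look with the wrist camera.

```bash
cat > h.py <<'E'
from cell import env,kin,camera,calibration,job
import cv2,numpy as np
def ray(c,uv,z):
    """pixel(s) -> world points on plane z"""
    K=np.array([[c['fx'],0,c['cx']],[0,c['fy'],c['cy']],[0,0,1]]);R=cv2.Rodrigues(c['rvec'])[0];t=c['tvec']
    uv=np.atleast_2d(uv).astype(float); o=-R.T@t
    d=np.c_[uv,np.ones(len(uv))]@np.linalg.inv(K).T@R
    return o+d*((z-o[2])/d[:,2])[:,None]
def blobs(m,amin=20):
    n,l,s,c=cv2.connectedComponentsWithStats(m.astype(np.uint8))
    return [(c[i],s[i,4],s[i,:4]) for i in range(1,n) if s[i,4]>=amin]
E
python3 - <<'E'
from h import *
p=cv2.imread("pics/top0.png");c=calibration("top")
h=cv2.cvtColor(p,cv2.COLOR_BGR2HSV)[230:290,296:436]
H,S,V=[h[...,i] for i in range(3)]
for n,m,z in(("green",(H>40)&(H<85)&(S>90),.087),("red",((H<8)|(H>172))&(S>140),.087),("white",(S<30)&(V>185),.065)):
    for b in blobs(m,8): print(n,b[0]+[296,230],b[1],ray(c,b[0]+[296,230],z)[0])
R=cv2.Rodrigues(c['rvec'])[0]
w=calibration("wrist");Rw=cv2.Rodrigues(w['rvec'])[0];s=env.get_state()
print("wrist cam pos",-Rw.T@w['tvec'],"axes",Rw.round(3),w['fx'],w['cx'],w['cy'])
from scipy.spatial.transform import Rotation as Ro
Rt=Ro.from_quat(s['orientation'],scalar_first=True).as_matrix()
print("cam in tool",Rt.T@(-Rw.T@w['tvec']-s['tcp_pos']),(Rw@Rt).round(3))
E
```

```text
green [393.29166667 262.14583333] 48 [ 0.49620596 -0.22900506  0.087     ]
red [415.63265306 263.20408163] 49 [ 0.49285214 -0.29857834  0.087     ]
wrist cam pos [ 0.37149576 -0.56991363  0.37438959] axes [[ 0.438 -0.899 -0.002]
 [-0.849 -0.414  0.328]
 [-0.296 -0.142 -0.945]] 373.10075513920947 321.6466384011646 236.8721751425981
cam in tool [ 0.08471345  0.00029984 -0.07135265] [[ 0.     1.     0.   ]
 [-0.945  0.    -0.328]
 [-0.328 -0.     0.945]]
```

```bash
python3 - <<'E'
from h import *
env.grip(0.0,20)
env.reach([.53,-.15,.32],[0,1,0,0])
c=calibration("wrist");p,d=camera("wrist");cv2.imwrite("pics/w1.png",p);np.save("pics/w1.npy",d);np.save("pics/w1c.npy",c,allow_pickle=True)
s=env.get_state();print(s['time'],s['tcp_pos'],s['qpos'],s['opening'])
E
```

```text
2.7833 [ 0.52982483 -0.15123263  0.31992736] [ 0.28618209  0.26460802 -0.14606389  1.82854068  0.04433598  1.05166586
 -1.44941604] -0.0002739228923998965
```

View pics/w1.png

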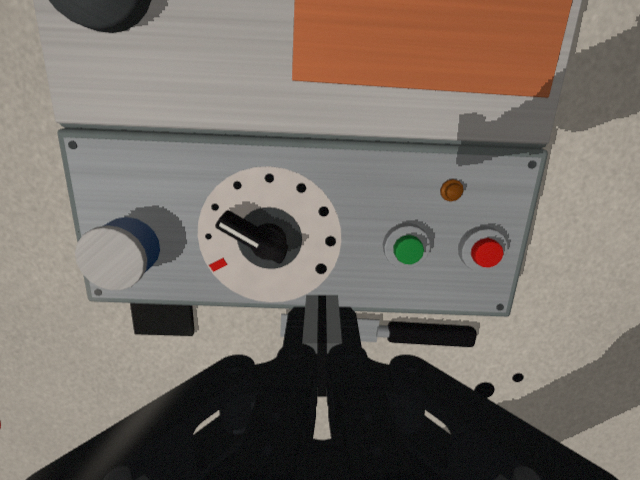

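The wrist view shows eight dots. Step 1 is at (209,236), step 4 at (269,178), step 5 at (301,188) and step 8 at (321,268). The red bar is at (219,265) and the lever's white line points to about (222,215), roughly step 2. Green is at (408,250) and red at (487,252). I'll fit the warmer frame to the dots.

```bash
cat > see.py <<'E'
from h import *
def lever(p,c,A,yaw):
    """selector angle from the white line on the lever (z=.095)"""
    g=cv2.cvtColor(p,cv2.COLOR_BGR2HSV)
    v,u=np.nonzero((g[...,2]>120)&(g[...,1]<60))
    P=ray(c,np.c_[u,v],.095)[:,:2]-A; r=np.hypot(*P.T)
    # keep only bright pixels enclosed by the black lever/hub
    blk=np.zeros(p.shape[:2],np.uint8)
    dark=(g[...,2]<70).astype(np.uint8)
    cl=cv2.morphologyEx(dark,cv2.MORPH_CLOSE,np.ones((9,9)))
    k=(r<.05)&(cl[v,u]>0)
    Q=P[k]; m=Q.mean(0); w,V=np.linalg.eigh(np.cov(Q.T)); d=V[:,1]; d=d*np.sign(d@m)
    return np.deg2rad(120)+yaw-np.arctan2(d[1],d[0]),k.sum(),m,np.sqrt(w)
E
python3 - <<'E'
from see import *
p=cv2.imread("pics/w1.png");c=np.load("pics/w1c.npy",allow_pickle=True).item()
g=cv2.cvtColor(p,cv2.COLOR_BGR2HSV)
dots=np.array([(209,236),(215,207),(237,185),(269,178),(301,188),(323,211),(331,241),(321,268)],float)
ref=[]
for x,y in dots.astype(int):
    w=(g[y-7:y+8,x-7:x+8,2]<90)
    b=max((b for b in blobs(w,4)),key=lambda b:-np.hypot(*(b[0]-7)));ref.append(b[0]+[x-7,y-7])
ref=np.array(ref);W=ray(c,ref,.065)[:,:2]
n=np.arange(1,9);a=np.deg2rad(120)-n*np.pi/6
M=.056*np.c_[np.cos(a),np.sin(a)]
Wm,Mm=W.mean(0),M.mean(0);X=(W-Wm);Y=M-Mm
yaw=np.arctan2((Y[:,0]*X[:,1]-Y[:,1]*X[:,0]).sum(),(X*Y).sum())
R=np.array([[np.cos(yaw),-np.sin(yaw)],[np.sin(yaw),np.cos(yaw)]])
A=Wm-R@Mm;print("A",A,"yaw",yaw,"res mm",((W-A-M@R.T)*1e3).round(1).tolist())
for nm,H0,H1 in(("green",40,85),("red",172,181)):
    m=(g[...,0]>=H0)&(g[...,0]<H1)&(g[...,1]>120)
    if nm=="red": m|=(g[...,0]<4)&(g[...,1]>190)
    for b in blobs(m,60): print(nm,b[0],b[1],ray(c,b[0],.087)[0,:2])
print("green model",A+R@[0,-.125],"red model",A+R@[0,-.195])
print("lever",lever(p,c,A,yaw))
np.savez("fit.npz",A=A,yaw=yaw)
d=np.load("pics/w1.npy");print(d[230:233,215:218].mean())
E
```

```text
A [ 0.50017113 -0.10292202] yaw -0.04345896977177025 res mm [[-0.1, 0.6], [0.1, 0.4], [0.3, 0.4], [0.3, 0.0], [0.2, -0.1], [0.1, -0.5], [-0.2, -0.5], [-0.6, -0.4]]
green [408.34482759 249.26236882] 667 [ 0.49742184 -0.22718724]
red [486.77745242 252.38360176] 683 [ 0.49438296 -0.29615209]
red [217.75925926 264.38888889] 108 [ 0.48333445 -0.05936747]
green model [ 0.49474047 -0.227804  ] red model [ 0.4916993 -0.2977379]
lever (np.float64(1.1382646837273986), np.int64(193), array([0.01545814, 0.02316643]), array([0.0030845 , 0.01180609]))
0.34045795
```

```bash
cat > push.py <<'E'
from see import *
f=np.load("fit.npz");A=f['A'];yaw=float(f['yaw'])
Z=.150
def pose(s,off,z=Z,r=.035):
    th=np.deg2rad(120)+yaw-s
    u=np.array([np.cos(th),np.sin(th)]);n=np.array([-u[1],u[0]])
    return np.r_[A+r*u+off*n,z],np.array([0,np.cos(th/2),np.sin(th/2),0]),n
def look(name):
    c=calibration("wrist");p,d=camera("wrist");cv2.imwrite(f"pics/{name}.png",p)
    return p,c
E
python3 - <<'E'
from push import *
s0=np.pi/3
p,q,n=pose(s0,.036,.25);env.reach(p,q)
p,q,n=pose(s0,.036);print("down hit",env.movel(p,.08,stop_force=4))
F0=env.get_state()['force']
p2,_,_=pose(s0,.016)
hit=env.movel(p2,.015,stop_force=1.5)
s=env.get_state();e=s['tcp_pos'][:2]-A
print("hit",hit,"off",e@n,"dF",s['force']-F0,"q",s['qpos'],s['time'],s['tcp_pos'])
look("w2")
E
```

```text
down hit False
hit True off 0.01897457864367342 dF [-0.67327698  0.47306412 -0.30624391] q [ 0.25755263  0.43665033 -0.31133239  2.06296227  0.20892851  0.67260695
 -0.75784765] 5.9917 [ 0.50288692 -0.06333307  0.14957158]
```

View pics/w2.png

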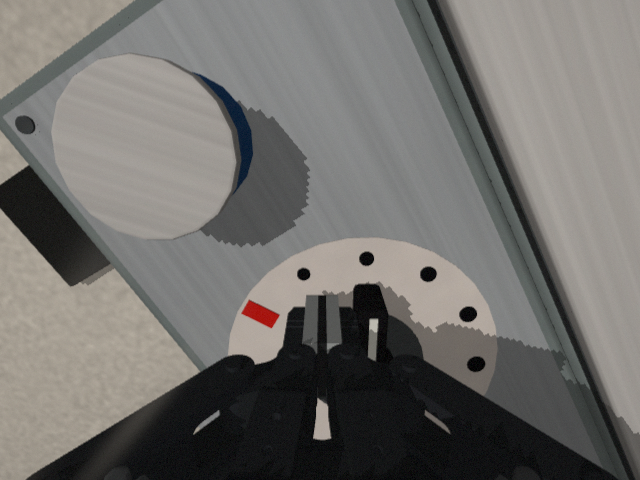

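Contact is confirmed: the fingertip (about 345,330) lies flat against the lever side, and the lever points at dot 2 (366,258). I'll push the first click while logging force.

```bash
cat >> push.py <<'E'
OFF=.019
def advance(s,s1,ds=.035,v=.02):
    while s<s1-1e-6:
        s=min(s+ds,s1);p,q,n=pose(s,OFF)
        if env.movel(p,v,rot=q,stop_force=12): print("STOP force");return s
        st=env.get_state();print("s %.3f Fn %.2f |F| %.2f t %.2f off %.4f"%(s,st['force'][:2]@n,np.linalg.norm(st['force']),st['time'],(st['tcp_pos'][:2]-A)@n))
    return s
E
python3 - <<'E'
from push import *
print(env.get_state()['force'])
advance(np.pi/3,1.40)
env.dwell(.3);print(env.get_state()['force'])
look("w3")
E
```

```text
[ 0.06760022  0.81682371 -0.57132077]
s 1.082 Fn 2.48 |F| 2.82 t 6.29 off 0.0198
s 1.117 Fn 3.25 |F| 3.40 t 6.54 off 0.0195
s 1.152 Fn 2.39 |F| 2.49 t 6.79 off 0.0190
s 1.187 Fn 1.74 |F| 1.79 t 7.04 off 0.0187
s 1.222 Fn 1.08 |F| 1.08 t 7.29 off 0.0187
s 1.257 Fn 0.27 |F| 0.59 t 7.54 off 0.0186
s 1.292 Fn -1.08 |F| 1.57 t 7.79 off 0.0187
s 1.327 Fn -0.54 |F| 0.63 t 8.04 off 0.0188
s 1.362 Fn 0.55 |F| 0.74 t 8.29 off 0.0190
s 1.397 Fn 0.36 |F| 0.50 t 8.54 off 0.0190
s 1.400 Fn 1.35 |F| 1.40 t 8.79 off 0.0190
[ 0.09030878 -0.48048282  0.04131371]
```

```bash
python3 - <<'E'
from push import *
advance(1.40,1.92,.04,.025)
env.dwell(.3);print(env.get_state()['force'])
look("w4")
E
```

```text
s 1.440 Fn 0.03 |F| 1.04 t 9.39 off 0.0190
s 1.480 Fn -0.29 |F| 0.45 t 9.64 off 0.0190
s 1.520 Fn -1.00 |F| 1.12 t 9.89 off 0.0190
s 1.560 Fn -0.24 |F| 0.83 t 10.14 off 0.0190
s 1.600 Fn 2.46 |F| 3.32 t 10.39 off 0.0197
s 1.640 Fn 2.71 |F| 3.30 t 10.64 off 0.0193
s 1.680 Fn 1.61 |F| 1.76 t 10.89 off 0.0189
s 1.720 Fn 1.68 |F| 1.76 t 11.14 off 0.0188
s 1.760 Fn 1.04 |F| 1.37 t 11.39 off 0.0187
s 1.800 Fn -0.09 |F| 0.19 t 11.64 off 0.0187
s 1.840 Fn -0.48 |F| 0.53 t 11.89 off 0.0188
s 1.880 Fn 0.16 |F| 0.33 t 12.14 off 0.0189
s 1.920 Fn -0.06 |F| 0.42 t 12.39 off 0.0190
[ 0.11559786 -0.26680053  0.05864561]
```

View pics/w4.png

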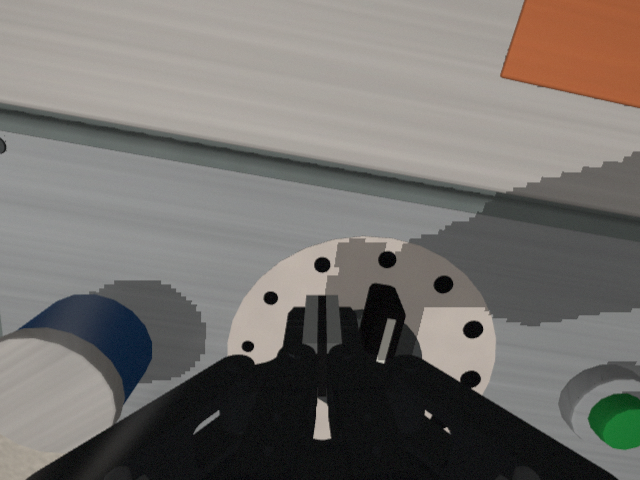

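The lever has snapped to dot 4 (387,260), with dots 3 at (322,265) and 5 at (443,284). That leaves one click.

```bash
python3 - <<'E'
from push import *
advance(1.92,2.28,.04,.025)
advance(2.28,2.40,.03,.015)
env.dwell(.3);print(env.get_state()['force'])
look("w5")
E
```

```text
s 1.960 Fn 0.47 |F| 0.96 t 12.99 off 0.0189
s 2.000 Fn -0.60 |F| 1.00 t 13.24 off 0.0190
s 2.040 Fn 0.26 |F| 0.41 t 13.49 off 0.0190
s 2.080 Fn 0.08 |F| 1.00 t 13.74 off 0.0191
s 2.120 Fn 1.92 |F| 2.49 t 13.99 off 0.0197
s 2.160 Fn 2.10 |F| 2.11 t 14.24 off 0.0193
s 2.200 Fn 1.95 |F| 2.27 t 14.49 off 0.0188
s 2.240 Fn 1.24 |F| 1.53 t 14.74 off 0.0187
s 2.280 Fn 0.85 |F| 1.03 t 14.99 off 0.0186
s 2.310 Fn -0.30 |F| 0.43 t 15.24 off 0.0187
s 2.340 Fn 0.08 |F| 0.16 t 15.49 off 0.0188
s 2.370 Fn 0.27 |F| 0.96 t 15.74 off 0.0189
s 2.400 Fn 0.58 |F| 0.94 t 15.99 off 0.0190
[ 0.40412502  0.91683709 -0.601465  ]
```

View pics/w5.png

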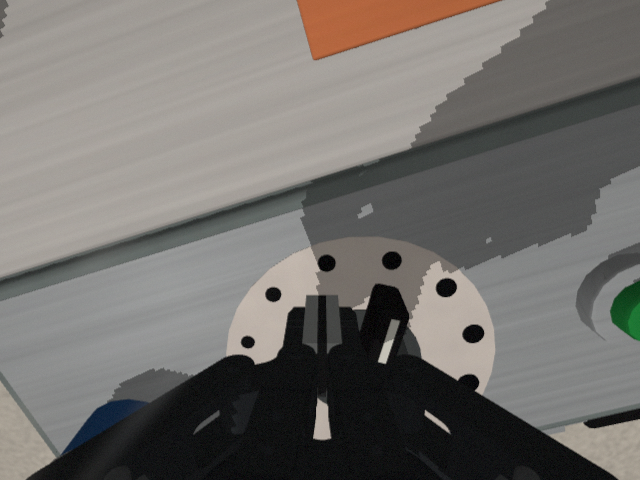

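The lever now points at dot 5 (392,260). I'll back off and verify from the overview pose before pressing start.

```bash
python3 - <<'E'
from push import *
p,q,n=pose(2.40,.030);env.movel(p,.05,rot=q)
p[2]=.25;env.movel(p,.12)
env.reach([.53,-.15,.32],[0,1,0,0]);env.dwell(.2)
p,c=look("w6");print(lever(p,c,A,yaw),env.get_state()['time'],env.get_state()['force'])
cv2.imwrite("pics/w6c.png",p[100:340,40:580])
E
```

```text
(np.float64(2.6097363776463007), np.int64(161), array([ 0.02158008, -0.01358837]), array([0.00111321, 0.01058712])) 18.45 [ 0.00463831 -0.28496101  0.62876806]
```

View pics/w6c.png

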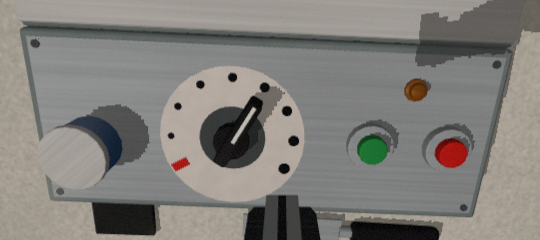

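The lever points at dot 5 (264,88 in the crop) and measures 2.610 rad. Now the green button.

```bash
python3 - <<'E'
from push import *
B=[.4962,-.2275]
env.reach([*B,.22],[0,1,0,0])
env.movel([*B,.168],.08);env.dwell(.3)
F0=env.get_state()['force']
for z in np.arange(.164,.149,-.001):
    hit=env.movel([*B,z],.01,stop_force=14);s=env.get_state();f=s['force'][2]-F0[2]
    print("z %.4f dF %.2f"%(s['tcp_pos'][2],f),hit)
    if hit or f>11: break
env.dwell(.2);print(env.get_state()['force']-F0)
look("w7")
env.movel([*B,.20],.06);env.reach([.53,-.15,.32],[0,1,0,0]);env.dwell(.3)
p,c=look("w8");print(lever(p,c,A,yaw)[0],env.get_state()['time'],env.get_state()['force'])
t,_=camera("top");cv2.imwrite("pics/top8.png",t)
a=cv2.imread("pics/w6.png");D=cv2.absdiff(a,p).max(2);print("diff px vs w6",[(b[0].round(),b[1]) for b in blobs(D>40,15)])
D=cv2.absdiff(cv2.imread("pics/top0.png"),t).max(2);print("top diff",[(b[0].round(),b[1]) for b in blobs(D>40,15)])
E
```

```text
z 0.1639 dF 0.42 False
z 0.1629 dF 0.15 False
z 0.1619 dF 0.03 False
z 0.1609 dF 0.05 False
z 0.1599 dF 0.50 False
z 0.1591 dF 2.19 False
z 0.1581 dF 1.98 False
z 0.1570 dF 2.03 False
z 0.1561 dF 4.70 False
z 0.1550 dF 4.62 False
z 0.1540 dF 4.37 False
z 0.1536 dF 11.49 False
[-2.83011115  2.21808766 10.40375983]
2.6156357716605028 25.6083 [ 0.08869835 -0.14019622 -0.14775263]
diff px vs w6 [(array([74., 17.]), np.int32(168)), (array([143.,  14.]), np.int32(86)), (array([165.,   7.]), np.int32(43)), (array([295.,  38.]), np.int32(289)), (array([565.,  46.]), np.int32(411)), (array([581.,  30.]), np.int32(396)), (array([ 63., 124.]), np.int32(15)), (array([ 67., 181.]), np.int32(235)), (array([536., 222.]), np.int32(483)), (array([ 77., 142.]), np.int32(22)), (array([ 70., 144.]), np.int32(22)), (array([ 67., 154.]), np.int32(30)), (array([532., 163.]), np.int32(24)), (array([538., 165.]), np.int32(25)), (array([ 73., 188.]), np.int32(47)), (array([267., 176.]), np.int32(37)), (array([274., 177.]), np.int32(31)), (array([445., 187.]), np.int32(81)), (array([235., 184.]), np.int32(30))
[... 2074 characters left out ...]
., 382.]), np.int32(24239)), (array([576., 289.]), np.int32(46)), (array([388., 293.]), np.int32(534)), (array([607., 312.]), np.int32(15)), (array([614., 316.]), np.int32(17)), (array([604., 326.]), np.int32(17)), (array([611., 342.]), np.int32(16)), (array([614., 353.]), np.int32(79)), (array([390., 422.]), np.int32(229)), (array([315., 418.]), np.int32(31)), (array([297., 431.]), np.int32(141)), (array([320., 434.]), np.int32(62)), (array([360., 454.]), np.int32(321)), (array([318., 453.]), np.int32(48)), (array([298., 464.]), np.int32(127)), (array([328., 465.]), np.int32(147)), (array([340., 469.]), np.int32(66)), (array([313., 475.]), np.int32(82)), (array([340., 478.]), np.int32(39))]
```

View pics/w8.png

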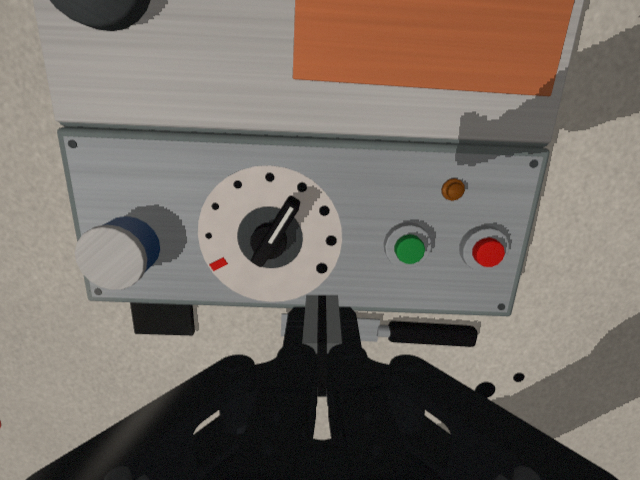

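The button went in about 6 mm, from z 0.1597 to 0.1536, where it hit a hard stop with the force jumping from 4.4 to 11.5 N. It is out again at (409,250), the lever is on step 5, and everything visible is where it was.

```bash
python3 -c "
from cell import job
job.job_done()"
```

```text
the job is handed in; nothing more can be done
```

I turned the selector three clicks clockwise, from step 2 where I found it to step 5. I then pressed the green start button fully in, let it spring back, and handed the job in at about 26 s. `job_done` gives no verdict, so what follows is from my own checks.

- **Selector:** I pushed it with the side of the closed fingertips. The wrist force I logged stayed under 3.5 N. After the press the lever measured 2.616 rad (target 2.618), and the last picture shows it pointing at dot 5.
- **Start button:** It travelled about 6 mm to a hard stop, with force rising from about 4.5 N to 11.5 N. In the last picture it is out again.
- **Stop button and loose things:** I did not touch the stop button. The tin, copper plate, squeegee, knife and dabber look the same as before in the wrist view. I did not measure their positions.
- **Arm:** It is clear of everything, with no meaningful force on the tool.

**Disagreements:**
- The measured green button position and the one from the dial fit differed by about 3 mm, so I pressed midway between them.
- My first automatic lever reading at step 2 was 0.09 rad too high. The pictures made the step clear.
- The before/after picture differences were mostly small camera shifts, shadows and the arm itself, so they did not help as a check.

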